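# Gauge a cheese block with the flip stop of a slicing guide

## Task

Get the cheese ready for slicing on the guide: flip the hinged stop leaf down until it rests on the fence, then slide the cheese, keeping it down on the board, until its back lies flat on the fence and its cut end touches the tip of the leaf's adjusting screw, and press it lightly home against both, fence and screw, at once for about a second (some 7 N each: a hard push spoils the setting). Let the cheese go, then flip the leaf fully up again without disturbing the cheese, touching the cheese only while the leaf is down, and leave the lemon, mandarin and salt shaker alone.

Things in the scene. Friction and masses are not known exactly. Their poses are not given: they have to be found in the camera images.
- guide: Fixed slicing guide: light wooden board, x -100 to +90 mm, y -150 to +150 mm, top at z = 16 mm. Origin at worktop height; x points across the board to the fence, away from the robot, y along the fence to the left. The fence's front face is at x = +55 mm, its top at z = 38 mm (22 mm above the board). With the cheese flat on the fence, the cheese's origin is at x = +30 mm.
- fence: The aluminium fence bar of the guide, fixed to it, 300 mm long (y), 20 mm thick, 22 mm high, axes parallel to the guide's; origin under the bar's middle at board height (65 mm in x and 16 mm in z from the guide's origin).
- carrier: Dark steel carrier of the flip stop, 28 mm along the fence, clamped on the fence top at a setting that differs each time and must not change: over about 28 N along the fence it slips. Origin on the fence top in the carrier's middle, axes parallel to the guide's. The leaf's hinge axis is parallel to y, +3 mm in x and +16 mm in z from this origin.
- leaf (a joint): Hinge angle of the grey stop leaf, rad: 0 = down, lying on the fence and hanging in front of it to 5 mm above the board; grows as the leaf swings up and back; 1.5 = fully up, leaning back, against its end stop. Stiff hinge (0.13 N m): it stays where it is left. The leaf is 12 mm thick along y; down, it reaches from the fence to x = -5 mm of the guide.
- knob (a point): Centre of the red knob of the leaf: a lying cylinder, 20 mm diameter, 20 mm wide along the hinge axis (y), on a 9 mm stem. Leaf down, it lies 64 mm to -x and 53 mm above the hinge axis (107 mm above the worktop); it swings with the leaf at 83 mm radius. Pinched across its two flat ends it turns between the fingers as the leaf swings.
- stop_face (a point): Point on the leaf's gauging face, which looks to -y (right, to the cheese), 6 mm to -y of the leaf's middle, where the knob is. y along the hinge: the face keeps its plane whether down or up. Here a brass adjusting screw, 12 mm thick, sticks 2 to 14 mm out of the face; its setting differs each time and is not reported, so slide the cheese on until it is felt to touch.
- cheese: Loose rigid block of hard cheese in red wax, 50 (x) by 110 (y) by 60 mm high, about 0.2 kg, on the board to the right of the stop, off the fence and a little turned. Origin at the centre of its underside; y points along it to its left, pale cut end. Its top stands 38 mm above the fence top; pinch it there across its width. A few N seat it; measured poses are too coarse for that.
- cut_end (a point): Centre of the cheese's pale cut end, 55 mm in +y and 30 mm up from its origin.
- lemon: Loose yellow lemon, 77x51x52 mm, a bystander; origin under its middle.
- mandarin: Loose orange mandarin, 50 mm, a bystander; origin under its middle.
- salt: Loose salt shaker with grey top, 44 mm diameter, 90 mm tall, a bystander; origin under its middle.
There are look-alikes about, which are no part of the job. What is shaped like the cheese but green is not meant.

How it is judged:
By the outcome, as a careful person would: the job done as asked, in the order asked, and still so for the second after the job is handed in, with the robot touching nothing.
It also fails if it takes over 72 s, if anything falls off the work surface, if the arm or the gripper's body presses on something with over 40 N, if the wrist force passes 120 N, or if a joint passes its speed limit or range.

## Robot

A 6-joint arm with a two-finger parallel gripper is mounted at the origin on a cart in front of the work surface, level with it; the furniture and walls round the work are solid. World frame = base frame: x ahead of the robot, y to its left, z up, the work surface at z = 0. Lengths are in m, angles in rad, forces in N, time in s.
With the tool pointing down it reaches from about 0.375 to 0.975 m from the base axis. Payload 3.8 kg.
Tool frame: the origin (TCP) lies at the very end of the fingers, on their centre line; the grasp point (between the pads) lies 19 mm behind it; z points along the fingers, y is the line along which they close (so a half turn about z gives the same grasp; the last joint's range is limited). The gripper opens to 88 mm and grips with 3 to 60 N. Pads are 18 mm wide; open, the fingers measure 123 mm over their backs; the gripper's body (75 mm by 187 mm) begins 45 mm behind the grasp point.
Start: joints at [1.234, 0.264, 1.604, -0, 1.274, -0.037], TCP at [0.199, 0.645, 0.239] pointing down, gripper open.
Joint ranges: [-2.63, 2.63], [-0.94, 2.18], [0.31, 2.57], [-1.31, 4.45], [0, 2.66], [-2.55, 2.55]. Speed limits (rad/s): [2.57, 2.57, 3.14, 3.14, 3.14, 3.14].

## Interface

Orientations are given as a unit quaternion [x, y, z, w].
In Python, from plant import ctrl gives the robot as it stands. The module is installed in compiled form; this text tells all that it offers.
- The arm moves only by the tool step_arm, never from a script. Its argument "motion" is a list of rows, each an object with "linear": the shift along the tool's x, y, z in cm, a list of three; "yaw": the turn about the tool's z in degrees; "fingers": the closure in counts, from 0 (fully open) to 255 (shut). In form: [{"linear": [x, y, z], "yaw": yaw, "fingers": fingers}, ...]. A call has exactly 8 rows; each row is the pose to reach, as a shift and turn from the pose commanded when the call began, along the tool's axes at that moment; what a row does not reach only later rows make up. A row lasts 1/8 s, in which the tool goes at most 62.5 mm and 10.7 degrees, less where a joint would pass 70% of its speed; a pose out of reach is approached as far as the arm can. A call with a gripper value outside its range is refused whole. The fingers move at their own pace and stop on an object; "grip_force" is the grip in N (left out, the last holds). Time passes only in rows, so rows that repeat a pose let the fingers close, or fill a call up. It gives the time, the measured TCP pose, the force, the opening and the grip force at its end, in the units of the state.
- ctrl.sense(): the state, without advancing time (a new reading comes with each control period).
- ctrl.get_image(name): name is "side" or "top" or "wrist"; returns the picture (384x512x3 uint8, red, green, blue); there is no depth.
- ctrl.calibration(name): a dict with "intrinsics" (3x3 intrinsics, pixels), "distortion" ([k1, k2, p1, p2, k3] as OpenCV has them; the pictures are not rectified), "world_to_cam" (4x4, takes a point from world to camera coordinates); the wrist camera has in their place "T_tool_cam" (4x4, takes a point from camera to tool coordinates, whose origin is the TCP and whose axes are the flange's). Camera axes: x right, y down, z forward; pixel columns grow to the right and rows downward; lengths in m; the calibration is good to about 2 mm. A picture is of the moment at which its call begins: read the wrist's pose just before it. calibration takes no time and is no camera call.
- ctrl.close_job(): hands the job in; it is judged then, once.
Trained networks look in the newest picture that a camera, given by its name, has taken for a name from the list of things; names that differ only in an ending like _2 or _b are one class to them, and where a whole thing is asked for, a point or a joint stands for the part that bears it (a point fixed in the world has none). Each returns a list of dicts, best first, with "conf" (0 to 1); they miss things now and then, are a little off and sometimes report something else, mostly with a low value. They report only what shows in the picture. A call takes as long as a camera call. They do not tell look-alikes from the thing itself.
- ctrl.masks_of(target, camera): "pixels" (384x512 bool, what is visible of it) and "box" ([left, top, right, bottom] in pixels, round what is visible of it).
The state is a dict: "time": time; "joint_pos": joint angles; "qvel": joint speeds; "joint_efforts": joint torques, N m; "ee_pos": TCP position; "tcp_rot": TCP orientation; "wrist_force": force on the tool from outside, world axes, zero at the start; "wrist_torque": the same for the moment, N m; "grip_width": opening from 0.0 (shut) to 1.0 (fully open); "grasp_force": force on a finger pad.
Only numpy, scipy, OpenCV 4.12 (cv2) and the standard library are available. Lean on these libraries where they do the work, as an engineer would, in place of code of your own. Each camera call takes 0.05 s, during which the arm holds its last target. There are 200 camera calls.

## Working session

There is one attempt and no reset: what is moved stays moved. The work goes in short steps, Python scripts to look and compute and a tool call to move; the robot and the scene stay as the last step left them, time stands still between calls to the robot, and variables do not carry over. Pictures are saved under pics/ and viewed, at most 10 in all, crops included, and the job is handed in when it is done.

Besides the shell and the picture viewer there is one more tool, called after "Emit:" by a JSON object that holds its "name" and its "arguments", one argument or row to a line. step_arm: Moves the arm, as the interface text tells. Its arguments: {"type":"object","properties":{"motion":{"type":"array"},"grip_force":{"type":"number"}},"required":["motion"]}

```bash
mkdir -p pics
cat > h.py <<'E'
import numpy as np,cv2
from scipy.spatial.transform import Rotation as R
from plant import ctrl
def img(n,f=None):
    s=ctrl.sense(); im=ctrl.get_image(n)
    if f: cv2.imwrite('pics/'+f,im[:,:,::-1])
    return s,im
def cam(n,s=None):
    c=ctrl.calibration(n);K=np.array(c['intrinsics']);D=np.array(c['distortion'])
    if n=='wrist':
        T=np.eye(4);T[:3,:3]=R.from_quat(s['tcp_rot']).as_matrix();T[:3,3]=s['ee_pos']
        W=np.linalg.inv(T@np.array(c['T_tool_cam']))
    else: W=np.array(c['world_to_cam'])
    return K,D,W
def ray(n,px,s=None):
    K,D,W=cam(n,s)
    u=cv2.undistortPoints(np.array(px,float).reshape(-1,1,2),K,D).reshape(-1,2)
    d=np.c_[u,np.ones(len(u))]@W[:3,:3]
    return -W[:3,:3].T@W[:3,3],d
def onz(n,px,z,s=None):
    o,d=ray(n,px,s); return o+d*((z-o[2])/d[:,2:])
def proj(n,P,s=None):
    K,D,W=cam(n,s)
    return cv2.projectPoints(np.array(P,float).reshape(-1,3),cv2.Rodrigues(W[:3,:3])[0],W[:3,3],K,D)[0].reshape(-1,2)
E
python3 - <<'E'
from h import *
s,a=img('top');_,b=img('side')
cv2.imwrite('pics/ts.png',cv2.resize(np.hstack([a,b])[:,:,::-1],(800,300))) 
cv2.imwrite('pics/top.png',a[:,:,::-1]);cv2.imwrite('pics/side.png',b[:,:,::-1])
for n in('top','side'):
    for t in('cheese','knob','guide','carrier','fence'):
        print(n,t,[(round(m['conf'],2),np.round(m['box']).tolist()) for m in ctrl.masks_of(t,n)])
print(s)
E
```

```text
top cheese [(0.56, [288.0, 179.0, 322.0, 219.0])]
top knob [(0.64, [170.0, 156.0, 188.0, 196.0])]
top guide [(0.55, [160.0, 161.0, 275.0, 245.0])]
top carrier [(0.57, [167.0, 156.0, 187.0, 193.0])]
top fence [(0.78, [160.0, 155.0, 258.0, 195.0])]
side cheese [(0.92, [235.0, 228.0, 273.0, 261.0]), (0.66, [235.0, 188.0, 260.0, 224.0])]
side knob [(0.5, [250.0, 147.0, 272.0, 172.0])]
side guide [(0.62, [215.0, 149.0, 290.0, 231.0]), (0.37, [205.0, 146.0, 215.0, 157.0])]
side carrier [(0.64, [247.0, 149.0, 271.0, 177.0])]
side fence [(0.68, [244.0, 147.0, 283.0, 218.0])]
{'time': 0.0, 'joint_pos': array([ 1.23409879e+00,  2.64716062e-01,  1.60536155e+00, -2.25256196e-05,
        1.27365764e+00, -3.68797978e-02]), 'qvel': array([ 4.50784155e-04,  4.25314541e-04, -9.81619689e-06,  4.80288212e-04,
        3.19231966e-04,  1.13277989e-03]), 'joint_efforts': array([ 3.44274144e-03, -5.02113712e+01, -3.56879961e+01,  7.30580022e-02,
        2.92635866e-02, -1.80119023e-04]), 'ee_pos': array([0.19912514, 0.64423494, 0.23741969]), 'tcp_rot': array([ 1.49344668e-01,  9.88784619e-01, -1.05465996e-03, -1.88365763e-04]), 'wrist_force': array([ 0.21428807, -0.36805589, -0.55680148]), 'wrist_torque': array([-0.03692248, -0.05779808,  0.00935623]), 'grasp_force': 0.0, 'grip_width': 1.0056585275070193}
```

View pics/top.png

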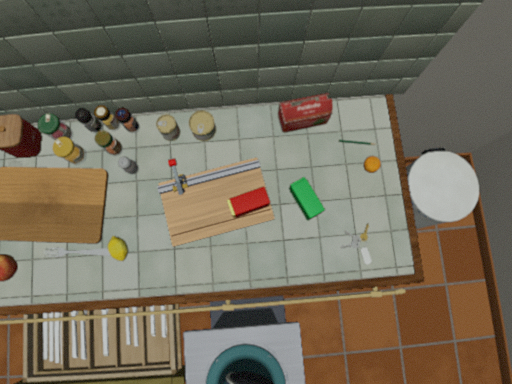

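View pics/side.png

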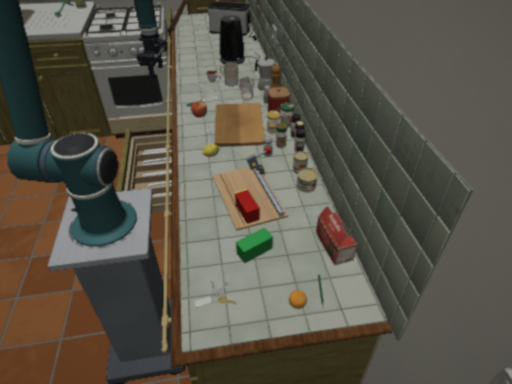

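The top picture shows the guide at about (217,201), with the fence along its upper edge. Cheese candidates are the red block on the guide at (249,201), pale end at (233,207), the green block at (307,198) and the red packet at (305,112). I choose the red block on the board. The knob, leaf up, is at (172,162), salt at (126,164), lemon at (118,249) and mandarin at (372,164). Next is a close crop to check that choice.

Run:
```python
from h import *
a=cv2.imread('pics/top.png')
c=a[145:255,150:290]; cv2.imwrite('pics/crop.png',cv2.resize(c,None,fx=5,fy=5,interpolation=cv2.INTER_CUBIC))
print(np.round(onz('top',[[172,162]],.13),3),np.round(onz('top',[[249,201]],.07),3),np.round(onz('top',[[126,164]],.05),3),ctrl.calibration('wrist'))
```

```text
[[0.595 0.144 0.13 ]] [[ 0.486 -0.049  0.07 ]] [[0.625 0.293 0.05 ]] {'intrinsics': array([[307.81365261,   0.        , 251.84649092],
       [  0.        , 307.81365261, 191.28049996],
       [  0.        ,   0.        ,   1.        ]]), 'distortion': array([-0.05250149,  0.        ,  0.        ,  0.        ,  0.        ]), 'T_tool_cam': array([[ 7.03153006e-05, -9.60253087e-01, -2.79130802e-01,
         7.11831870e-02],
       [ 9.99999576e-01,  3.23938724e-04, -8.62491303e-04,
        -7.23175910e-04],
       [ 9.18631212e-04, -2.79130623e-01,  9.60252702e-01,
        -1.46201251e-01],
       [ 0.00000000e+00,  0.00000000e+00,  0.00000000e+00,
         1.00000000e+00]])}
```

View pics/crop.png

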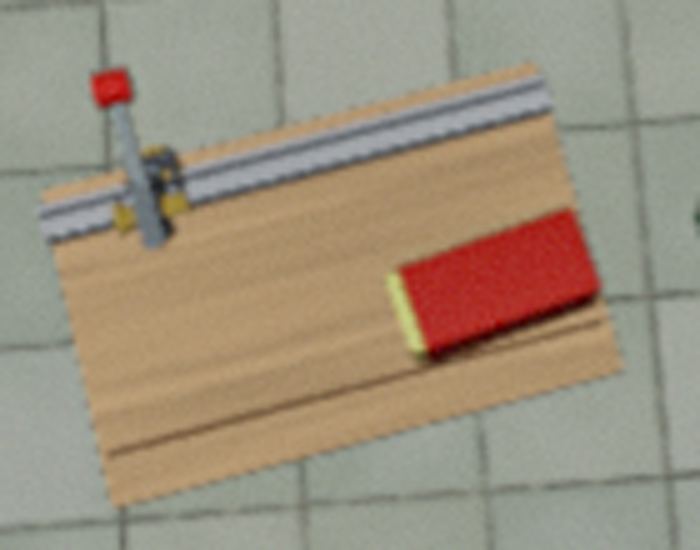

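The crop shows the red cheese with its pale cut end at the left (405,315). The leaf is up, with the knob at (112,88). The board corners are near (42,192), (537,65), (622,370) and (118,507).

```bash
cat >> h.py <<'E'
def fit2(loc,w):
    loc=np.array(loc,float);w=np.array(w,float)[:,:2];a=loc-loc.mean(0);b=w-w.mean(0)
    th=np.arctan2((a[:,0]*b[:,1]-a[:,1]*b[:,0]).sum(),(a*b).sum());M=np.array([[np.cos(th),-np.sin(th)],[np.sin(th),np.cos(th)]])
    t=w.mean(0)-M@loc.mean(0);return th,t,M,(w-(loc@M.T+t))
E
python3 - <<'E'
from h import *
f=lambda p:(np.array(p,float)+.5)/5-.5+[150,145]
w=onz('top',f([[42,192],[537,65],[622,370],[118,507]]),.016)
th,t,M,r=fit2([[.09,.15],[.09,-.15],[-.1,-.15],[-.1,.15]],w);print(np.degrees(th),t,np.round(r*1e3,1))
c=onz('top',f([[398,268],[573,209],[600,290],[430,355]]),.076)
thc,tc,_,rc=fit2([[.025,.055],[.025,-.055],[-.025,-.055],[-.025,.055]],c);print(np.degrees(thc),tc,np.round(rc*1e3,1),'in guide',M.T@(tc-t))
# knob: red, leaf angle 1.5: rel hinge local; base angle
a=np.arctan2(.053,-.064)-1.5; kx,kz=.068+.083*np.cos(a),.054+.083*np.sin(a);print('knob x z guide',kx,kz)
k=onz('top',f([[112,88]]),kz)[0,:2];print('knob in guide',M.T@(k-t),k)
s=ctrl.sense();print(R.from_quat(s['tcp_rot']).as_matrix().round(3))
E
```

```text
10.522787063262497 [0.50958067 0.04750492] [[-0.3 -0.7]
 [-2.4  1.1]
 [ 1.1  2.8]
 [ 1.6 -3.3]]
15.223935856150858 [ 0.48621863 -0.05056393] [[ 1.5 -5. ]
 [-2.6  4.1]
 [-0.   6.7]
 [ 1.2 -5.7]] in guide [-0.04087913 -0.09215304]
knob x z guide 0.11628401504723396 0.12151039839105146
knob in guide [0.10406065 0.08033177] [0.59722055 0.14548994]
[[-0.955  0.295  0.   ]
 [ 0.295  0.955  0.   ]
 [-0.     0.    -1.   ]]
```

```bash
cat >> h.py <<'E'
TH=np.radians(10.52);T0=np.array([.5096,.0475])
def G(x,y,th=None,t=None):
    th=TH if th is None else th;t=T0 if t is None else t
    return np.array([[np.cos(th),-np.sin(th)],[np.sin(th),np.cos(th)]])@[x,y]+t
def go(w,psi=None):
    "tool shift cm, yaw deg to reach world xyz and tool-y heading psi deg"
    s=ctrl.sense();m=R.from_quat(s['tcp_rot']).as_matrix();d=m.T@(np.array(w)-s['ee_pos'])*100
    p=np.degrees(np.arctan2(m[1,1],m[0,1]));print('tcp',s['ee_pos'].round(4),'psi',round(p,2),'F',s['wrist_force'].round(2),'M',s['wrist_torque'].round(3),'t',s['time'])
    print('shift cm',d.round(2),'yaw',None if psi is None else round(-(psi-p),2))
E
python3 - <<'E'
from h import *
g=G(.10,.08);print(g);go([*g,.24],100.5)
E
```

```text
[0.59331282 0.14441317]
tcp [0.1993 0.6449 0.2387] psi 72.83 F [-0.12 -0.16  0.7 ] M [-0.054 -0.024 -0.002] t 0.6
shift cm [-52.42 -36.19  -0.13] yaw -27.67
```

Emit:
{"name": "step_arm", "arguments": {
  "motion": [
    {"linear": [-3, -2, 0], "yaw": -3, "fingers": 0},
    {"linear": [-8, -6, 0], "yaw": -8, "fingers": 0},
    {"linear": [-13, -9, 0], "yaw": -14, "fingers": 0},
    {"linear": [-18, -12.5, 0], "yaw": -19, "fingers": 0},
    {"linear": [-23, -16, 0], "yaw": -24, "fingers": 0},
    {"linear": [-28, -19.5, 0], "yaw": -27.7, "fingers": 0},
    {"linear": [-33, -23, 0], "yaw": -27.7, "fingers": 0},
    {"linear": [-38, -26.5, 0], "yaw": -27.7, "fingers": 0}
  ],
  "grip_force": 5
}}

```text
time: 1.6
ee_pos: [0.4852, 0.2779, 0.2392]
tcp_rot: [-0.092, 0.996, 0.0, 0.001]
wrist_force: [0.9, 0.9, -0.5]
grip_width: 0.999
grasp_force: 0.0
```

Run:
```python
from h import *
g=G(.10,.08);print(g);go([*g,.24],100.5)
```

```text
[0.59331282 0.14441317]
tcp [0.4852 0.2779 0.2392] psi 100.53 F [ 0.89  0.92 -0.55] M [ 0.069 -0.016  0.009] t 1.6
shift cm [ -8.19 -15.1   -0.08] yaw 0.03
```

Emit:
{"name": "step_arm", "arguments": {
  "motion": [
    {"linear": [-2, -4, 0], "yaw": 0, "fingers": 0},
    {"linear": [-4, -8, 0], "yaw": 0, "fingers": 0},
    {"linear": [-6.5, -12, 0], "yaw": 0, "fingers": 0},
    {"linear": [-8.2, -15.1, 0], "yaw": 0, "fingers": 0},
    {"linear": [-8.2, -15.1, 0], "yaw": 0, "fingers": 0},
    {"linear": [-8.2, -15.1, 0], "yaw": 0, "fingers": 0},
    {"linear": [-8.2, -15.1, 0], "yaw": 0, "fingers": 0},
    {"linear": [-8.2, -15.1, 0], "yaw": 0, "fingers": 0}
  ]
}}

```text
time: 2.6
ee_pos: [0.5918, 0.1469, 0.2388]
tcp_rot: [-0.092, 0.996, 0.0, 0.0]
wrist_force: [-0.2, 0.6, 0.5]
grip_width: 0.999
grasp_force: 0.0
```

Run:
```python
from h import *
s,a=img('wrist','w1.png');print(s['ee_pos'],s['tcp_rot'])
np.save('s1.npy',s,allow_pickle=True)
# predicted points
for n,(x,y,z) in dict(knob=(.116,.08,.1215),bl=(.09,.15,.016),fl=(.055,.15,.038),cheeseC=(-.041,-.092,.076)).items():
    print(n,proj('wrist',[*G(x,y),z],s).round(0))
```

```text
[0.5917825  0.14693524 0.23882586] [-9.24151162e-02  9.95720564e-01  6.62939695e-05  3.35963029e-05]
knob [[250. 204.]]
bl [[308. 156.]]
fl [[313. 128.]]
cheeseC [[67. 29.]]
```

View pics/w1.png

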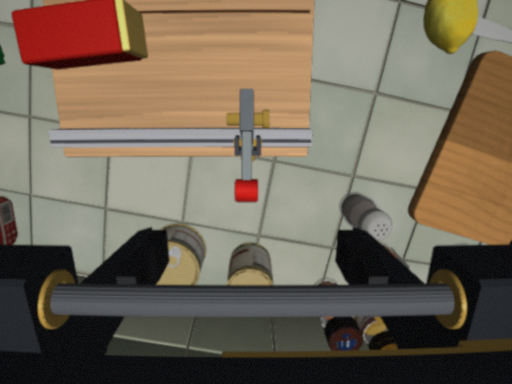

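The wrist picture shows the knob at (246,190) and the back corners of the board at (307,156) and (65,156). The fence front-top ends are at (312,128) and (50,130), and the pale cut end is at (128,28). Two jars stand behind the knob at (185,245) and (250,250), and the salt shaker is at (370,215).

Run:
```python
from h import *
s=np.load('s1.npy',allow_pickle=True).item()
w=np.vstack([onz('wrist',[[307.5,156],[65.5,156.5]],.016,s),onz('wrist',[[312,128],[50,130]],.038,s)])
th,t,M,r=fit2([[.09,.15],[.09,-.15],[.055,.15],[.055,-.15]],w);print(np.degrees(th),t,np.round(r*1e3,1))
toG=lambda p:(M.T@(np.array(p)[:2]-t)).round(4)
o,d=ray('wrist',[[246,190]],s);d=d[0]
best=min(((abs(np.hypot(q[0]-.068,p[2]-.054)-.083),*q,p[2]) for k in np.linspace(.15,.33,2000) for p in [o+d*k] for q in [toG(p)] if p[2]>.09 and q[0]>.068));print('knob',best)
a=np.arctan2(best[3]-.054,best[1]-.068);print('leaf',np.arctan2(.053,-.064)-a)
for z in(.1215,.128):print(toG(onz('wrist',[[246,190]],z,s)[0]))
for n,p,z in (('jar',(250,250),.07),('jar2',(185,235),.07),('salt',(372,222),.09),('jar',(250,250),.1),('cutL',(118,2),.076),('cutR',(130,52),.076),('backR',(20,66),.076)):print(n,toG(onz('wrist',[p],z,s)[0]))
c=onz('wrist',[(118,2),(130,52),(20,66)],.076,s)
thc,tc,_,rc=fit2([[-.025,.055],[.025,.055],[.025,-.055]],c);print(np.degrees(thc),tc,toG(tc),rc*1e3)
```

```text
10.665501870769278 [0.50975944 0.04747293] [[ 0.3 -1.2]
 [-0.6  1.3]
 [ 0.2 -1.7]
 [ 0.   1.7]]
knob (np.float64(3.756297403915976e-05), np.float64(0.1001), np.float64(0.0764), np.float64(0.1305821576130336))
leaf 1.2760514716286238
[0.1027 0.0762]
[0.1009 0.0763]
jar [0.188  0.0792]
jar2 [0.1696 0.0067]
salt [0.1463 0.2059]
jar [0.1727 0.0794]
cutL [-0.0627 -0.0405]
cutR [-0.0194 -0.0331]
backR [-0.0098 -0.1438]
14.841241589026092 [ 0.48969596 -0.04930179] [-0.0376 -0.0914] [[ 4.19277432 -1.41264269]
 [-2.95140562  1.05693975]
 [-1.24136869  0.35570295]]
```

```bash
cat >> h.py <<'E'
TH=np.radians(10.65);T0=np.array([.5098,.0475])
def toG(p):
    return np.array([[np.cos(TH),np.sin(TH)],[-np.sin(TH),np.cos(TH)]])@(np.array(p)[:2]-T0)
E
python3 - <<'E'
from h import *
g=G(.10,.0764);go([*g,.112],100.65)
E
```

```text
tcp [0.5919 0.1468 0.2388] psi 100.6 F [-0.86  0.23  0.02] M [0.067 0.002 0.016] t 2.65
shift cm [-0.1  -0.61 12.68] yaw -0.05
```

Emit:
{"name": "step_arm", "arguments": {
  "motion": [
    {"linear": [0, -0.3, 2], "yaw": 0, "fingers": 60},
    {"linear": [-0.1, -0.6, 5], "yaw": 0, "fingers": 90},
    {"linear": [-0.1, -0.6, 8], "yaw": 0, "fingers": 90},
    {"linear": [-0.1, -0.6, 10.5], "yaw": 0, "fingers": 90},
    {"linear": [-0.1, -0.6, 12], "yaw": 0, "fingers": 90},
    {"linear": [-0.1, -0.6, 12.7], "yaw": 0, "fingers": 90},
    {"linear": [-0.1, -0.6, 12.7], "yaw": 0, "fingers": 90},
    {"linear": [-0.1, -0.6, 12.7], "yaw": 0, "fingers": 90}
  ],
  "grip_force": 5
}}

```text
time: 3.65
ee_pos: [0.5953, 0.1405, 0.1128]
tcp_rot: [-0.092, 0.996, 0.0, 0.001]
wrist_force: [-0.2, 1.1, -0.4]
grip_width: 0.645
grasp_force: 0.0
```

Run:
```python
from h import *
s,a=img('wrist','w2.png');print(s['ee_pos'],s['wrist_force'],s['grip_width'])
m=ctrl.masks_of('knob','wrist');print([(x['conf'],x['box']) for x in m])
for y in(-.01,.01):print(proj('wrist',[*G(.1,.0764+y),.1306],s))
```

```text
[0.59528115 0.14047181 0.11284564] [-0.18995542  1.1129239  -0.44775409] 0.6454615264273135
[(0.69, [219.5, 68.1, 298.3, 284.9])]
[[234.414594   259.68519724]]
[[277.34647377 259.60945036]]
```

View pics/w2.png

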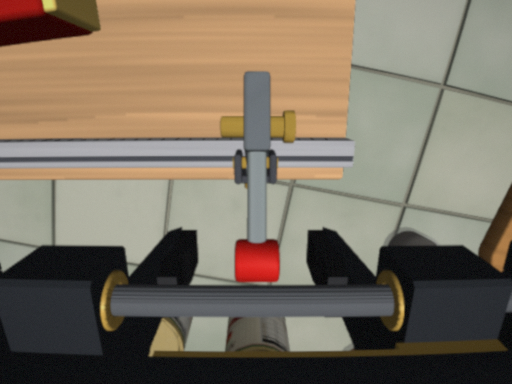

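The knob lies between the fingers at (258,261), within 1 mm of where I predicted it. The screw tip is at (221,127) and the leaf face at x = 244 px. I now pinch the knob and swing it along its arc.

Run:
```python
from h import *
s=ctrl.sense();g=toG(s['ee_pos']);print(g,s['ee_pos'][2])
f=lambda L:np.array([.068+.083*np.cos(2.45-L),.054+.083*np.sin(2.45-L)])
for L in (1.276,1.2,1.1,1.0,.85,.7,.55,.4,.3,.2,.1,.05,0,-.02):
    d=f(L)-f(1.276);print(L,'tool x %.2f z %.2f'%(-d[0]*100,-d[1]*100))
# screw: leaf angle 1.276; screw px at leaf reach; scale from 12mm leaf
print(23/27*12)
```

```text
[0.10115062 0.07553092] 0.11289446415297644
1.276 tool x -0.00 z -0.00
1.2 tool x 0.59 z -0.22
1.1 tool x 1.39 z -0.44
1.0 tool x 2.21 z -0.58
0.85 tool x 3.45 z -0.64
0.7 tool x 4.69 z -0.51
0.55 tool x 5.89 z -0.20
0.4 tool x 7.03 z 0.29
0.3 tool x 7.75 z 0.71
0.2 tool x 8.42 z 1.20
0.1 tool x 9.04 z 1.75
0.05 tool x 9.33 z 2.05
0 tool x 9.60 z 2.36
-0.02 tool x 9.71 z 2.49
10.222222222222221
```

Emit:
{"name": "step_arm", "arguments": {
  "motion": [
    {"linear": [0, 0.1, 0], "yaw": 0, "fingers": 140},
    {"linear": [0, 0.1, 0], "yaw": 0, "fingers": 180},
    {"linear": [0, 0.1, 0], "yaw": 0, "fingers": 220},
    {"linear": [0, 0.1, 0], "yaw": 0, "fingers": 230},
    {"linear": [0, 0.1, 0], "yaw": 0, "fingers": 230},
    {"linear": [0, 0.1, 0], "yaw": 0, "fingers": 230},
    {"linear": [0, 0.1, 0], "yaw": 0, "fingers": 230},
    {"linear": [0, 0.1, 0], "yaw": 0, "fingers": 230}
  ],
  "grip_force": 6
}}

```text
time: 4.75
ee_pos: [0.5942, 0.1418, 0.1117]
tcp_rot: [-0.092, 0.996, 0.0, -0.0]
wrist_force: [-1.3, 5.2, 0.1]
grip_width: 0.222
grasp_force: 6.0
```

Emit:
{"name": "step_arm", "arguments": {
  "motion": [
    {"linear": [0.6, 0.1, -0.22], "yaw": 0, "fingers": 230},
    {"linear": [1.4, 0.1, -0.44], "yaw": 0, "fingers": 230},
    {"linear": [2.2, 0.1, -0.58], "yaw": 0, "fingers": 230},
    {"linear": [3.45, 0.1, -0.64], "yaw": 0, "fingers": 230},
    {"linear": [4.7, 0.1, -0.51], "yaw": 0, "fingers": 230},
    {"linear": [5.9, 0.1, -0.2], "yaw": 0, "fingers": 230},
    {"linear": [7.03, 0.1, 0.29], "yaw": 0, "fingers": 230},
    {"linear": [7.75, 0.1, 0.71], "yaw": 0, "fingers": 230}
  ]
}}

```text
time: 5.75
ee_pos: [0.5171, 0.1279, 0.1042]
tcp_rot: [-0.092, 0.996, -0.0, 0.0]
wrist_force: [3.1, 2.6, -1.7]
grip_width: 0.228
grasp_force: 6.0
```

Remaining: leaf 0.3 to 0, i.e. tool x +1.85 and z +1.65, then a touch more until it rests.

Emit:
{"name": "step_arm", "arguments": {
  "motion": [
    {"linear": [0.67, 0, 0.49], "yaw": 0, "fingers": 230},
    {"linear": [1.29, 0, 1.04], "yaw": 0, "fingers": 230},
    {"linear": [1.58, 0, 1.34], "yaw": 0, "fingers": 230},
    {"linear": [1.85, 0, 1.65], "yaw": 0, "fingers": 230},
    {"linear": [1.9, 0, 1.75], "yaw": 0, "fingers": 230},
    {"linear": [1.95, 0, 1.85], "yaw": 0, "fingers": 230},
    {"linear": [1.95, 0, 1.85], "yaw": 0, "fingers": 230},
    {"linear": [1.95, 0, 1.85], "yaw": 0, "fingers": 230}
  ]
}}

```text
time: 6.75
ee_pos: [0.5005, 0.1248, 0.0882]
tcp_rot: [-0.092, 0.996, 0.0, 0.002]
wrist_force: [2.0, 2.0, 8.0]
grip_width: 0.225
grasp_force: 6.0
```

Run:
```python
from h import *
go([0,0,0]);s=ctrl.sense();print(toG(s['ee_pos']),s['ee_pos'][2]+.019)
```

```text
tcp [0.5005 0.1248 0.0882] psi 100.53 F [1.99 2.02 8.02] M [ 0.38  -0.141 -0.008] t 6.75
shift cm [51.51 -3.13  8.65] yaw None
[0.00511033 0.07773996] 0.10718960455461106
```

Emit:
{"name": "step_arm", "arguments": {
  "motion": [
    {"linear": [0, 0, 0], "yaw": 0, "fingers": 150},
    {"linear": [0, 0, 0], "yaw": 0, "fingers": 110},
    {"linear": [0, 0, 0], "yaw": 0, "fingers": 90},
    {"linear": [0, 0, -2], "yaw": 0, "fingers": 90},
    {"linear": [0, 0, -5], "yaw": 0, "fingers": 50},
    {"linear": [0, 0, -8], "yaw": 0, "fingers": 0},
    {"linear": [0, 0, -10.5], "yaw": 5, "fingers": 0},
    {"linear": [0, 0, -11], "yaw": 15, "fingers": 0}
  ]
}}

```text
time: 7.75
ee_pos: [0.4996, 0.1246, 0.1981]
tcp_rot: [0.042, 0.999, 0.0, 0.001]
wrist_force: [-0.0, 1.7, 0.6]
grip_width: 0.999
grasp_force: 0.0
```

Run:
```python
from h import *
s,a=img('wrist','w3.png');np.save('s3.npy',s,allow_pickle=True)
for t in('knob','cheese'):print(t,[(m['conf'],m['box']) for m in ctrl.masks_of(t,'wrist')],)
g=G(-.0376,-.0914);go([*g,.2],14.9)
```

```text
knob [(0.65, [239.6, 162.5, 280.1, 250.1])]
cheese [(0.85, [3.8, 193.5, 13.7, 219.0]), (0.66, [7.6, 137.3, 147.1, 224.5])]
tcp [0.4985 0.1244 0.196 ] psi 85.69 F [-0.53  0.24 -0.23] M [-0.002  0.032  0.006] t 7.9
shift cm [ -0.43 -17.39  -0.39] yaw 70.79
```

View pics/w3.png

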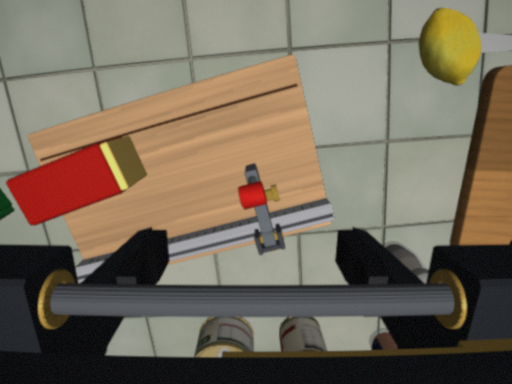

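The leaf is down, with the knob at (252,195). The cheese top has corners near (8,183), (30,224), (131,187) and (112,139), with the cut end facing the leaf.

Run:
```python
from h import *
s=np.load('s3.npy',allow_pickle=True).item()
c=onz('wrist',[(112,139),(131,187),(30,224),(8,183)],.076,s)
thc,tc,_,rc=fit2([[-.025,.055],[.025,.055],[.025,-.055],[-.025,-.055]],c);print(np.degrees(thc),tc,toG(tc),(rc*1e3).round(1))
print('knob',toG(onz('wrist',[(252,195)],.107,s)[0]))
p=np.degrees(thc);go([*tc,.2],p)
```

```text
14.825524180157418 [ 0.48577853 -0.04453772] [-0.04061709 -0.08601294] [[ 1.2  2.7]
 [-2.6 -1.5]
 [-2.5 -2.1]
 [ 3.9  0.9]]
knob [0.00493634 0.07654094]
tcp [0.4985 0.1244 0.196 ] psi 85.69 F [-0.53  0.24 -0.23] M [-0.002  0.032  0.006] t 7.9
shift cm [  0.   -16.94  -0.39] yaw 70.86
```

Emit:
{"name": "step_arm", "arguments": {
  "motion": [
    {"linear": [0, -2, 0], "yaw": 8, "fingers": 0},
    {"linear": [0, -4.5, 0], "yaw": 18, "fingers": 0},
    {"linear": [0, -7, 0], "yaw": 28, "fingers": 0},
    {"linear": [0, -10, 0], "yaw": 38, "fingers": 0},
    {"linear": [-0.1, -13, 0], "yaw": 48, "fingers": 0},
    {"linear": [-0.2, -15.5, 0], "yaw": 58, "fingers": 0},
    {"linear": [-0.2, -17.2, 0], "yaw": 67, "fingers": 0},
    {"linear": [-0.2, -17.2, 0], "yaw": 70.8, "fingers": 0}
  ]
}}

```text
time: 8.9
ee_pos: [0.4863, -0.0482, 0.1948]
tcp_rot: [0.611, 0.792, -0.001, -0.001]
wrist_force: [-1.0, 0.1, -0.4]
grip_width: 0.998
grasp_force: 0.0
```

Run:
```python
from h import *
s,a=img('wrist','w4.png');np.save('s4.npy',s,allow_pickle=True)
go([.487,-.047,.046],14.85)
l=.025;import math
c,sn=math.cos(math.radians(14.85)),math.sin(math.radians(14.85))
P=[[.487+c*x-sn*y,-.047+sn*x+c*y,.076] for x,y in((-.025,.055),(.025,.055),(.025,-.055),(-.025,-.055))]
q=proj('wrist',P,s);print(q.round(0))
cv2.polylines(a,[q.astype(int)],True,(0,255,255),1);cv2.imwrite('pics/w4.png',a[:,:,::-1])
```

```text
tcp [ 0.4863 -0.0477  0.1948] psi 14.59 F [ 0.09  0.2  -0.03] M [-0.014  0.018  0.022] t 8.95
shift cm [ 0.04  0.12 14.88] yaw -0.26
[[223. 120.]
 [283. 120.]
 [280. 240.]
 [227. 240.]]
```

View pics/w4.png

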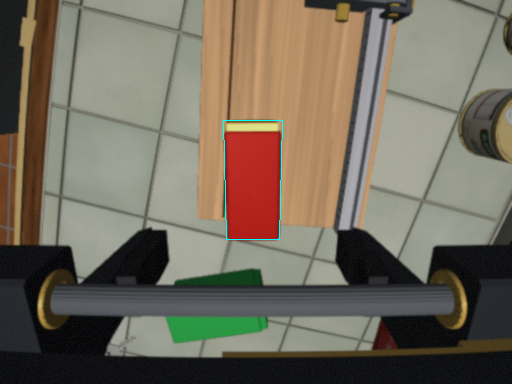

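The overlay of the estimated cheese pose, corners (223,120) to (280,240), fits the cheese exactly. I descend to grip it.

Emit:
{"name": "step_arm", "arguments": {
  "motion": [
    {"linear": [0, 0.1, 2], "yaw": 0, "fingers": 0},
    {"linear": [0, 0.1, 5], "yaw": 0, "fingers": 0},
    {"linear": [0, 0.1, 8], "yaw": 0, "fingers": 0},
    {"linear": [0, 0.1, 11], "yaw": 0, "fingers": 0},
    {"linear": [0, 0.1, 13.5], "yaw": 0, "fingers": 0},
    {"linear": [0, 0.1, 14.8], "yaw": 0, "fingers": 0},
    {"linear": [0, 0.1, 14.8], "yaw": 0, "fingers": 60},
    {"linear": [0, 0.1, 14.8], "yaw": 0, "fingers": 90}
  ]
}}

```text
time: 9.95
ee_pos: [0.489, -0.0469, 0.0489]
tcp_rot: [0.61, 0.792, 0.0, 0.001]
wrist_force: [1.1, -0.8, 0.0]
grip_width: 0.795
grasp_force: 0.0
```

Emit:
{"name": "step_arm", "arguments": {
  "motion": [
    {"linear": [0, 0, 0], "yaw": 0, "fingers": 120},
    {"linear": [0, 0, 0], "yaw": 0, "fingers": 160},
    {"linear": [0, 0, 0], "yaw": 0, "fingers": 160},
    {"linear": [0, 0, 0], "yaw": 0, "fingers": 160},
    {"linear": [0, 0, 0], "yaw": 0, "fingers": 160},
    {"linear": [0, 0, 0], "yaw": 0, "fingers": 160},
    {"linear": [0, 0, 0], "yaw": 0, "fingers": 160},
    {"linear": [0, 0, 0], "yaw": 0, "fingers": 160}
  ],
  "grip_force": 15
}}

```text
time: 10.95
ee_pos: [0.4883, -0.047, 0.0489]
tcp_rot: [0.611, 0.792, -0.0, 0.0]
wrist_force: [-3.6, -0.3, 7.1]
grip_width: 0.567
grasp_force: 15.0
```

Run:
```python
from h import *
# target: near fence: cheese x .030-.008, y knob .0768-6-screw10-55-10
s=ctrl.sense();print(toG(s['ee_pos']),s['grip_width'],s['grasp_force'])
g=G(.022,.0768-.006-.010-.055-.022);go([*g,s['ee_pos'][2]],10.65)
```

```text
[-0.03862668 -0.08890121] 0.5671842009010487 15.000053396215662
tcp [ 0.4883 -0.047   0.0489] psi 14.74 F [-3.55 -0.29  7.05] M [-0.16   0.547  0.028] t 10.95
shift cm [ 6.82  6.57 -0.  ] yaw 4.09
```

Emit:
{"name": "step_arm", "arguments": {
  "motion": [
    {"linear": [0.4, 0.4, 0], "yaw": 1, "fingers": 160},
    {"linear": [1.2, 1.2, 0], "yaw": 2, "fingers": 160},
    {"linear": [2.2, 2.1, 0], "yaw": 3, "fingers": 160},
    {"linear": [3.2, 3.1, 0], "yaw": 4.1, "fingers": 160},
    {"linear": [4.2, 4.1, 0], "yaw": 4.1, "fingers": 160},
    {"linear": [5.2, 5.1, 0], "yaw": 4.1, "fingers": 160},
    {"linear": [6.2, 6, 0], "yaw": 4.1, "fingers": 160},
    {"linear": [6.8, 6.5, 0], "yaw": 4.1, "fingers": 160}
  ]
}}

```text
time: 11.95
ee_pos: [0.5347, 0.0354, 0.0489]
tcp_rot: [0.638, 0.77, -0.0, 0.001]
wrist_force: [-2.4, -4.3, 5.7]
grip_width: 0.564
grasp_force: 15.0
```

```bash
cat >> h.py <<'E'
def FG():
    s=ctrl.sense();F=s['wrist_force'];M=s['wrist_torque'];f=np.array([[np.cos(TH),np.sin(TH)],[-np.sin(TH),np.cos(TH)]])
    print('G pos mm',(toG(s['ee_pos'])*1e3).round(1),'z',round(s['ee_pos'][2]*1e3,1),'F guide',(f@F[:2]).round(1),'Fz',F[2].round(1),'M',M.round(2),'w',round(s['grip_width'],3),'t',s['time'])
E
python3 - <<'E'
from h import *
FG();s,a=img('wrist','w5.png');np.save('s5.npy',s,allow_pickle=True);FG()
go([0,0,0],10.65)
E
```

```text
G pos mm [ 22.2 -16.5] z 48.9 F guide [-3.1 -3.8] Fz 5.7 M [-0.78  0.53  0.05] w 0.564 t 11.95
G pos mm [ 22.7 -15.9] z 48.9 F guide [-0.6 -1.6] Fz 6.0 M [-0.33  0.41  0.03] w 0.566 t 12.0
tcp [0.5351 0.0361 0.0489] psi 10.68 F [-0.25 -1.71  6.05] M [-0.333  0.411  0.031] t 12.0
shift cm [  6.37 -53.26   4.8 ] yaw 0.03
```

View pics/w5.png

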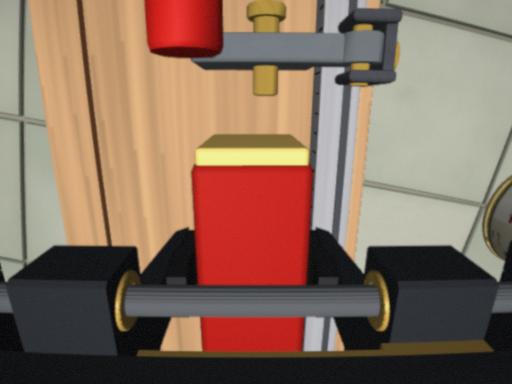

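The screw tip is at (265,94), ahead of the cut end's top edge at row 148. The knob is at (185,25), clear of the gripper.

Run:
```python
from h import *
s=np.load('s5.npy',allow_pickle=True).item()
for z in(.03,.04,.05,.06):print(z,(toG(onz('wrist',[(265,94)],z,s)[0])*1e3).round(1),'leaf face',(toG(onz('wrist',[(265,67)],z,s)[0])*1e3).round(1))
print('cut top edge',[(toG(p)*1e3).round(1) for p in onz('wrist',[(198,148),(306,148)],.076,s)])
```

```text
0.03 [29.1 58.3] leaf face [29.  71.4]
0.04 [28.7 58.1] leaf face [28.6 70.4]
0.05 [28.3 57.9] leaf face [28.2 69.4]
0.06 [27.9 57.6] leaf face [27.8 68.4]
cut top edge [array([ 1.5, 37.2]), array([43.4, 37.2])]
```

Emit:
{"name": "step_arm", "arguments": {
  "motion": [
    {"linear": [0.2, 0.1, 0], "yaw": 0, "fingers": 160},
    {"linear": [0.5, 0.2, 0], "yaw": 0, "fingers": 160},
    {"linear": [0.8, 0.3, 0], "yaw": 0, "fingers": 160},
    {"linear": [1.1, 0.4, 0], "yaw": 0, "fingers": 160},
    {"linear": [1.3, 0.5, 0], "yaw": 0, "fingers": 160},
    {"linear": [1.5, 0.55, 0], "yaw": 0, "fingers": 160},
    {"linear": [1.5, 0.55, 0], "yaw": 0, "fingers": 160},
    {"linear": [1.5, 0.55, 0], "yaw": 0, "fingers": 160}
  ]
}}

```text
time: 13.0
ee_pos: [0.5374, 0.0508, 0.0489]
tcp_rot: [0.638, 0.77, 0.0, 0.001]
wrist_force: [0.0, -2.7, 4.4]
grip_width: 0.564
grasp_force: 15.0
```

```bash
python3 -c "
from h import *
FG()"
```

```text
G pos mm [27.8 -1.9] z 48.9 F guide [-0.5 -2.7] Fz 4.4 M [-0.6   0.29  0.1 ] w 0.564 t 13.0
```

Emit:
{"name": "step_arm", "arguments": {
  "motion": [
    {"linear": [0, 0.02, 0], "yaw": 0, "fingers": 160},
    {"linear": [0, 0.05, 0], "yaw": 0, "fingers": 160},
    {"linear": [0, 0.08, 0], "yaw": 0, "fingers": 160},
    {"linear": [0, 0.1, 0], "yaw": 0, "fingers": 160},
    {"linear": [0, 0.12, 0], "yaw": 0, "fingers": 160},
    {"linear": [0, 0.13, 0], "yaw": 0, "fingers": 160},
    {"linear": [0, 0.13, 0], "yaw": 0, "fingers": 160},
    {"linear": [0, 0.13, 0], "yaw": 0, "fingers": 160}
  ]
}}

```text
time: 14.0
ee_pos: [0.5374, 0.0508, 0.0488]
tcp_rot: [0.638, 0.77, -0.001, 0.0]
wrist_force: [-3.8, -4.3, 9.1]
grip_width: 0.568
grasp_force: 15.0
```

```bash
python3 -c "
from h import *
FG()"
```

```text
G pos mm [27.8 -1.8] z 48.8 F guide [-4.6 -3.5] Fz 9.1 M [-0.72  0.68  0.05] w 0.568 t 14.0
```

Emit:
{"name": "step_arm", "arguments": {
  "motion": [
    {"linear": [0, 0, -0.05], "yaw": 0, "fingers": 160},
    {"linear": [0, 0, -0.1], "yaw": 0, "fingers": 160},
    {"linear": [0.05, 0, -0.1], "yaw": 0, "fingers": 160},
    {"linear": [0.1, 0, -0.1], "yaw": 0, "fingers": 160},
    {"linear": [0.15, 0, -0.1], "yaw": 0, "fingers": 160},
    {"linear": [0.2, 0, -0.1], "yaw": 0, "fingers": 160},
    {"linear": [0.25, 0, -0.1], "yaw": 0, "fingers": 160},
    {"linear": [0.3, 0, -0.1], "yaw": 0, "fingers": 160}
  ]
}}

```text
time: 15.0
ee_pos: [0.5369, 0.0545, 0.0489]
tcp_rot: [0.639, 0.77, -0.0, -0.0]
wrist_force: [-0.2, -0.5, -1.7]
grip_width: 0.569
grasp_force: 15.0
```

```bash
python3 -c "
from h import *
FG()"
```

```text
G pos mm [27.9  1.9] z 48.9 F guide [-0.3 -0.5] Fz -1.7 M [-0.11  0.01 -0.07] w 0.569 t 15.0
```

Emit:
{"name": "step_arm", "arguments": {
  "motion": [
    {"linear": [0, 0.02, 0], "yaw": 0, "fingers": 160},
    {"linear": [0, 0.04, 0], "yaw": 0, "fingers": 160},
    {"linear": [0, 0.06, 0], "yaw": 0, "fingers": 160},
    {"linear": [0, 0.08, 0], "yaw": 0, "fingers": 160},
    {"linear": [0, 0.1, 0], "yaw": 0, "fingers": 160},
    {"linear": [0, 0.1, 0], "yaw": 0, "fingers": 160},
    {"linear": [0, 0.1, 0], "yaw": 0, "fingers": 160},
    {"linear": [0, 0.1, 0], "yaw": 0, "fingers": 160}
  ]
}}

```text
time: 16.0
ee_pos: [0.5381, 0.0546, 0.0491]
tcp_rot: [0.639, 0.77, -0.0, -0.0]
wrist_force: [-0.8, -0.1, -2.7]
grip_width: 0.566
grasp_force: 15.0
```

```bash
python3 -c "
from h import *
FG()"
```

```text
G pos mm [29.2  1.7] z 49.1 F guide [-0.8  0.1] Fz -2.7 M [-0.06  0.1  -0.05] w 0.566 t 16.0
```

Emit:
{"name": "step_arm", "arguments": {
  "motion": [
    {"linear": [0, 0, 0.03], "yaw": 0, "fingers": 160},
    {"linear": [0, 0, 0.06], "yaw": 0, "fingers": 160},
    {"linear": [0, 0.02, 0.06], "yaw": 0, "fingers": 160},
    {"linear": [0, 0.04, 0.06], "yaw": 0, "fingers": 160},
    {"linear": [0, 0.06, 0.06], "yaw": 0, "fingers": 160},
    {"linear": [0, 0.08, 0.06], "yaw": 0, "fingers": 160},
    {"linear": [0, 0.1, 0.06], "yaw": 0, "fingers": 160},
    {"linear": [0, 0.1, 0.06], "yaw": 0, "fingers": 160}
  ]
}}

```text
time: 17.0
ee_pos: [0.5383, 0.0546, 0.0489]
tcp_rot: [0.639, 0.77, -0.001, -0.001]
wrist_force: [-6.1, -1.0, 7.2]
grip_width: 0.562
grasp_force: 15.0
```

```bash
python3 -c "
from h import *
FG()"
```

```text
G pos mm [29.3  1.7] z 48.9 F guide [-6.1  0.1] Fz 7.2 M [-0.29  0.99 -0.04] w 0.562 t 17.0
```

Emit:
{"name": "step_arm", "arguments": {
  "motion": [
    {"linear": [0, 0.02, 0], "yaw": 0, "fingers": 160},
    {"linear": [0, 0.04, 0], "yaw": 0, "fingers": 160},
    {"linear": [0, 0.06, 0], "yaw": 0, "fingers": 160},
    {"linear": [0, 0.08, 0], "yaw": 0, "fingers": 160},
    {"linear": [0, 0.1, 0], "yaw": 0, "fingers": 160},
    {"linear": [0, 0.1, 0], "yaw": 0, "fingers": 160},
    {"linear": [0, 0.1, 0], "yaw": 0, "fingers": 160},
    {"linear": [0, 0.1, 0], "yaw": 0, "fingers": 160}
  ]
}}

```text
time: 18.0
ee_pos: [0.5393, 0.0548, 0.0489]
tcp_rot: [0.639, 0.77, -0.001, -0.001]
wrist_force: [-5.0, -0.9, 6.8]
grip_width: 0.565
grasp_force: 15.0
```

```bash
python3 -c "
from h import *
FG()"
```

```text
G pos mm [30.3  1.7] z 48.9 F guide [-5.1  0. ] Fz 6.8 M [-0.24  0.98  0.05] w 0.565 t 18.0
```

Emit:
{"name": "step_arm", "arguments": {
  "motion": [
    {"linear": [0, 0, -0.03], "yaw": 0, "fingers": 160},
    {"linear": [0, 0, -0.03], "yaw": 0, "fingers": 160},
    {"linear": [0, 0, -0.03], "yaw": 0, "fingers": 160},
    {"linear": [0, 0.02, -0.03], "yaw": 0, "fingers": 160},
    {"linear": [0, 0.04, -0.03], "yaw": 0, "fingers": 160},
    {"linear": [0, 0.06, -0.03], "yaw": 0, "fingers": 160},
    {"linear": [0, 0.06, -0.03], "yaw": 0, "fingers": 160},
    {"linear": [0, 0.06, -0.03], "yaw": 0, "fingers": 160}
  ]
}}

```text
time: 19.0
ee_pos: [0.5393, 0.0548, 0.0489]
tcp_rot: [0.639, 0.77, -0.001, -0.001]
wrist_force: [-7.1, -1.1, 7.3]
grip_width: 0.566
grasp_force: 15.0
```

```bash
python3 -c "
from h import *
FG()"
```

```text
G pos mm [30.3  1.7] z 48.9 F guide [-7.2  0.2] Fz 7.3 M [-0.37  1.23 -0.03] w 0.566 t 19.0
```

Emit:
{"name": "step_arm", "arguments": {
  "motion": [
    {"linear": [0, 0.02, 0], "yaw": 0, "fingers": 160},
    {"linear": [0, 0.04, 0], "yaw": 0, "fingers": 160},
    {"linear": [0, 0.06, 0], "yaw": 0, "fingers": 160},
    {"linear": [0, 0.08, 0], "yaw": 0, "fingers": 160},
    {"linear": [0, 0.08, 0], "yaw": 0, "fingers": 160},
    {"linear": [0, 0.08, 0], "yaw": 0, "fingers": 160},
    {"linear": [0, 0.08, 0], "yaw": 0, "fingers": 160},
    {"linear": [0, 0.08, 0], "yaw": 0, "fingers": 160}
  ]
}}

```text
time: 20.0
ee_pos: [0.5394, 0.0548, 0.049]
tcp_rot: [0.639, 0.769, -0.002, -0.002]
wrist_force: [-9.8, -2.6, 9.6]
grip_width: 0.567
grasp_force: 15.0
```

```bash
python3 -c "
from h import *
FG()"
```

```text
G pos mm [30.5  1.7] z 49.0 F guide [-10.1  -0.7] Fz 9.6 M [-0.36  1.53 -0.14] w 0.567 t 20.0
```

Emit:
{"name": "step_arm", "arguments": {
  "motion": [
    {"linear": [0, -0.03, -0.04], "yaw": 0, "fingers": 160},
    {"linear": [0, -0.05, -0.04], "yaw": 0, "fingers": 160},
    {"linear": [0, -0.05, -0.04], "yaw": 0, "fingers": 160},
    {"linear": [0.03, -0.05, -0.04], "yaw": 0, "fingers": 160},
    {"linear": [0.06, -0.05, -0.04], "yaw": 0, "fingers": 160},
    {"linear": [0.1, -0.05, -0.04], "yaw": 0, "fingers": 160},
    {"linear": [0.1, -0.05, -0.04], "yaw": 0, "fingers": 160},
    {"linear": [0.1, -0.05, -0.04], "yaw": 0, "fingers": 160}
  ]
}}

```text
time: 21.0
ee_pos: [0.5394, 0.0548, 0.0489]
tcp_rot: [0.639, 0.77, -0.002, -0.001]
wrist_force: [-5.7, -5.2, 5.6]
grip_width: 0.566
grasp_force: 15.0
```

```bash
python3 -c "
from h import *
FG()"
```

```text
G pos mm [30.4  1.7] z 48.9 F guide [-6.5 -4. ] Fz 5.6 M [-0.91  1.07 -0.14] w 0.566 t 21.0
```

Emit:
{"name": "step_arm", "arguments": {
  "motion": [
    {"linear": [0.02, 0, 0], "yaw": 0, "fingers": 160},
    {"linear": [0.04, 0, 0], "yaw": 0, "fingers": 160},
    {"linear": [0.06, 0, 0], "yaw": 0, "fingers": 160},
    {"linear": [0.08, 0, 0], "yaw": 0, "fingers": 160},
    {"linear": [0.1, 0, 0], "yaw": 0, "fingers": 160},
    {"linear": [0.1, 0, 0], "yaw": 0, "fingers": 160},
    {"linear": [0.1, 0, 0], "yaw": 0, "fingers": 160},
    {"linear": [0.1, 0, 0], "yaw": 0, "fingers": 160}
  ]
}}

```text
time: 22.0
ee_pos: [0.5394, 0.055, 0.0489]
tcp_rot: [0.639, 0.77, -0.002, -0.0]
wrist_force: [-5.1, -8.1, 5.1]
grip_width: 0.567
grasp_force: 15.0
```

```bash
python3 -c "
from h import *
FG();go([0,0,0],10.65)"
```

```text
G pos mm [30.4  1.9] z 48.9 F guide [-6.5 -7. ] Fz 5.1 M [-1.4   0.98 -0.25] w 0.567 t 22.0
tcp [0.5394 0.055  0.0489] psi 10.63 F [-5.05 -8.08  5.05] M [-1.404  0.976 -0.249] t 22.0
shift cm [  4.56 -54.01   5.06] yaw -0.02
```

Emit:
{"name": "step_arm", "arguments": {
  "motion": [
    {"linear": [0, -0.05, -0.02], "yaw": 0, "fingers": 160},
    {"linear": [0, -0.1, -0.03], "yaw": 0, "fingers": 160},
    {"linear": [0, -0.12, -0.03], "yaw": 0, "fingers": 160},
    {"linear": [0, -0.12, -0.03], "yaw": 0, "fingers": 160},
    {"linear": [0, -0.12, -0.03], "yaw": 0, "fingers": 160},
    {"linear": [0, -0.12, -0.03], "yaw": 0, "fingers": 160},
    {"linear": [0, -0.12, -0.03], "yaw": 0, "fingers": 160},
    {"linear": [0, -0.12, -0.03], "yaw": 0, "fingers": 160}
  ]
}}

```text
time: 23.0
ee_pos: [0.5389, 0.0569, 0.0491]
tcp_rot: [0.639, 0.77, -0.0, -0.0]
wrist_force: [-2.3, -1.7, -6.0]
grip_width: 0.566
grasp_force: 15.0
```

```bash
python3 -c "
from h import *
FG();s,a=img('wrist');cv2.imwrite('pics/w6.png',cv2.resize(a[0:200,140:380,::-1],None,fx=3,fy=3,interpolation=cv2.INTER_CUBIC))"
```

```text
G pos mm [30.4  3.9] z 49.1 F guide [-2.6 -1.2] Fz -6.0 M [-0.3   0.55 -0.14] w 0.566 t 23.0
```

View pics/w6.png

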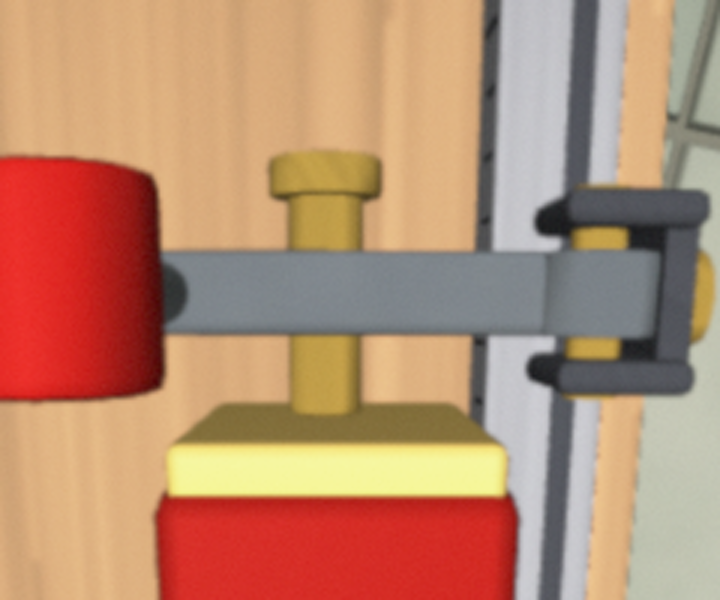

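The cheese slid 2 mm once I eased it, so that force was friction. The crop shows the screw tip at (325,413) at or very near the cut end face, whose top edge is at row 443. I go on by feel with light fence pressure.

Emit:
{"name": "step_arm", "arguments": {
  "motion": [
    {"linear": [0, 0, 0.03], "yaw": 0, "fingers": 160},
    {"linear": [0, 0, 0.035], "yaw": 0, "fingers": 160},
    {"linear": [0.02, 0, 0.035], "yaw": 0, "fingers": 160},
    {"linear": [0.04, 0, 0.035], "yaw": 0, "fingers": 160},
    {"linear": [0.06, 0, 0.035], "yaw": 0, "fingers": 160},
    {"linear": [0.08, 0, 0.035], "yaw": 0, "fingers": 160},
    {"linear": [0.1, 0, 0.035], "yaw": 0, "fingers": 160},
    {"linear": [0.1, 0, 0.035], "yaw": 0, "fingers": 160}
  ]
}}

```text
time: 24.05
ee_pos: [0.539, 0.057, 0.0491]
tcp_rot: [0.639, 0.77, -0.001, 0.0]
wrist_force: [-4.6, -4.8, -2.5]
grip_width: 0.565
grasp_force: 15.0
```

```bash
python3 -c "
from h import *
FG()"
```

```text
G pos mm [30.4  3.9] z 49.1 F guide [-5.4 -3.9] Fz -2.5 M [-0.79  0.92 -0.23] w 0.565 t 24.05
```

Emit:
{"name": "step_arm", "arguments": {
  "motion": [
    {"linear": [0.03, 0, 0], "yaw": 0, "fingers": 160},
    {"linear": [0.06, 0, 0], "yaw": 0, "fingers": 160},
    {"linear": [0.1, 0, 0], "yaw": 0, "fingers": 160},
    {"linear": [0.1, 0, 0], "yaw": 0, "fingers": 160},
    {"linear": [0.1, 0, 0], "yaw": 0, "fingers": 160},
    {"linear": [0.1, 0, 0], "yaw": 0, "fingers": 160},
    {"linear": [0.1, 0, 0], "yaw": 0, "fingers": 160},
    {"linear": [0.1, 0, 0], "yaw": 0, "fingers": 160}
  ]
}}

```text
time: 25.05
ee_pos: [0.5389, 0.0571, 0.0492]
tcp_rot: [0.638, 0.77, -0.001, 0.001]
wrist_force: [-3.5, -8.4, -2.4]
grip_width: 0.565
grasp_force: 15.0
```

```bash
python3 -c "
from h import *
FG()"
```

```text
G pos mm [30.4  4.1] z 49.2 F guide [-5.  -7.6] Fz -2.4 M [-1.31  0.83 -0.17] w 0.565 t 25.05
```

Emit:
{"name": "step_arm", "arguments": {
  "motion": [
    {"linear": [0, 0, 0.02], "yaw": 0, "fingers": 160},
    {"linear": [0, 0.02, 0.03], "yaw": 0, "fingers": 160},
    {"linear": [0, 0.04, 0.04], "yaw": 0, "fingers": 160},
    {"linear": [0, 0.05, 0.04], "yaw": 0, "fingers": 160},
    {"linear": [0, 0.05, 0.04], "yaw": 0, "fingers": 160},
    {"linear": [0, 0.05, 0.04], "yaw": 0, "fingers": 160},
    {"linear": [0, 0.05, 0.04], "yaw": 0, "fingers": 160},
    {"linear": [0, 0.05, 0.04], "yaw": 0, "fingers": 160}
  ]
}}

```text
time: 26.05
ee_pos: [0.539, 0.0572, 0.0491]
tcp_rot: [0.638, 0.77, -0.002, 0.0]
wrist_force: [-6.8, -8.3, 1.7]
grip_width: 0.567
grasp_force: 15.0
```

```bash
python3 -c "
from h import *
FG()"
```

```text
G pos mm [30.4  4.1] z 49.1 F guide [-8.2 -6.9] Fz 1.7 M [-1.36  1.26 -0.23] w 0.567 t 26.05
```

Emit:
{"name": "step_arm", "arguments": {
  "motion": [
    {"linear": [0, 0, 0.02], "yaw": 0.3, "fingers": 160},
    {"linear": [0, 0, 0.03], "yaw": 0.6, "fingers": 160},
    {"linear": [0, 0, 0.03], "yaw": 0.8, "fingers": 160},
    {"linear": [0, 0, 0.03], "yaw": 0.8, "fingers": 160},
    {"linear": [0, 0, 0.03], "yaw": 0.8, "fingers": 160},
    {"linear": [0, 0, 0.03], "yaw": 0.8, "fingers": 160},
    {"linear": [0, 0, 0.03], "yaw": 0.8, "fingers": 160},
    {"linear": [0, 0, 0.03], "yaw": 0.8, "fingers": 160}
  ]
}}

```text
time: 27.05
ee_pos: [0.5388, 0.0571, 0.049]
tcp_rot: [0.643, 0.766, -0.002, 0.0]
wrist_force: [-8.1, -7.9, 3.6]
grip_width: 0.568
grasp_force: 15.0
```

```bash
python3 -c "
from h import *
FG();go([0,0,0],10.65)"
```

```text
G pos mm [30.3  4.1] z 49.0 F guide [-9.4 -6.3] Fz 3.6 M [-1.31  1.35  0.56] w 0.568 t 27.05
tcp [0.5388 0.0571 0.049 ] psi 10.0 F [-8.09 -7.9   3.58] M [-1.309  1.353  0.561] t 27.05
shift cm [  3.74 -54.04   5.02] yaw -0.65
```

Emit:
{"name": "step_arm", "arguments": {
  "motion": [
    {"linear": [0, -0.02, 0], "yaw": -0.3, "fingers": 160},
    {"linear": [0, -0.04, 0], "yaw": -0.5, "fingers": 160},
    {"linear": [0, -0.04, 0], "yaw": -0.5, "fingers": 160},
    {"linear": [0, -0.04, 0], "yaw": -0.5, "fingers": 160},
    {"linear": [0, -0.04, 0], "yaw": -0.5, "fingers": 160},
    {"linear": [0, -0.04, 0], "yaw": -0.5, "fingers": 160},
    {"linear": [0, -0.04, 0], "yaw": -0.5, "fingers": 160},
    {"linear": [0, -0.04, 0], "yaw": -0.5, "fingers": 160}
  ]
}}

```text
time: 28.05
ee_pos: [0.5389, 0.0571, 0.0489]
tcp_rot: [0.64, 0.768, -0.001, 0.001]
wrist_force: [-6.3, -7.4, 1.0]
grip_width: 0.564
grasp_force: 15.0
```

```bash
python3 -c "
from h import *
FG()"
```

```text
G pos mm [30.4  4. ] z 48.9 F guide [-7.6 -6.1] Fz 1.0 M [-1.31  1.04  0.13] w 0.564 t 28.05
```

Emit:
{"name": "step_arm", "arguments": {
  "motion": [
    {"linear": [0.03, 0, 0.02], "yaw": -0.1, "fingers": 160},
    {"linear": [0.05, 0, 0.02], "yaw": -0.1, "fingers": 160},
    {"linear": [0.05, 0, 0.02], "yaw": -0.1, "fingers": 160},
    {"linear": [0.05, 0, 0.02], "yaw": -0.1, "fingers": 160},
    {"linear": [0.05, 0, 0.02], "yaw": -0.1, "fingers": 160},
    {"linear": [0.05, 0, 0.02], "yaw": -0.1, "fingers": 160},
    {"linear": [0.05, 0, 0.02], "yaw": -0.1, "fingers": 160},
    {"linear": [0.05, 0, 0.02], "yaw": -0.1, "fingers": 160}
  ]
}}

```text
time: 29.05
ee_pos: [0.5389, 0.0572, 0.0489]
tcp_rot: [0.639, 0.769, -0.002, 0.001]
wrist_force: [-5.4, -10.8, 1.9]
grip_width: 0.57
grasp_force: 15.0
```

```bash
python3 -c "
from h import *
FG()"
```

```text
G pos mm [30.4  4.1] z 48.9 F guide [-7.2 -9.6] Fz 1.9 M [-1.58  1.12 -0.03] w 0.57 t 29.05
```

Emit:
{"name": "step_arm", "arguments": {
  "motion": [
    {"linear": [0, 0, 0], "yaw": 0, "fingers": 160},
    {"linear": [0, 0, 0], "yaw": 0, "fingers": 160},
    {"linear": [0, 0, 0], "yaw": 0, "fingers": 160},
    {"linear": [0, 0, 0], "yaw": 0, "fingers": 160},
    {"linear": [0, 0, 0], "yaw": 0, "fingers": 160},
    {"linear": [0, 0, 0], "yaw": 0, "fingers": 160},
    {"linear": [0, 0, 0], "yaw": 0, "fingers": 160},
    {"linear": [0, 0, 0], "yaw": 0, "fingers": 160}
  ]
}}

```text
time: 30.05
ee_pos: [0.539, 0.0571, 0.0489]
tcp_rot: [0.639, 0.769, -0.002, 0.001]
wrist_force: [-7.0, -9.7, 2.3]
grip_width: 0.567
grasp_force: 15.0
```

```bash
python3 -c "
from h import *
FG()"
```

```text
G pos mm [30.4  4.1] z 48.9 F guide [-8.6 -8.2] Fz 2.3 M [-1.6   1.18 -0.04] w 0.567 t 30.05
```

Both contacts held at about 7–9 N. I unload partly while still gripped, then let go and lift.

Emit:
{"name": "step_arm", "arguments": {
  "motion": [
    {"linear": [-0.04, -0.04, 0], "yaw": 0, "fingers": 160},
    {"linear": [-0.08, -0.08, 0], "yaw": 0, "fingers": 160},
    {"linear": [-0.13, -0.12, 0], "yaw": 0, "fingers": 160},
    {"linear": [-0.13, -0.12, 0], "yaw": 0, "fingers": 160},
    {"linear": [-0.13, -0.12, 0], "yaw": 0, "fingers": 160},
    {"linear": [-0.13, -0.12, 0], "yaw": 0, "fingers": 160},
    {"linear": [-0.13, -0.12, 0], "yaw": 0, "fingers": 160},
    {"linear": [-0.13, -0.12, 0], "yaw": 0, "fingers": 160}
  ],
  "grip_force": 8
}}

```text
time: 31.05
ee_pos: [0.5389, 0.0571, 0.0489]
tcp_rot: [0.64, 0.769, -0.0, 0.001]
wrist_force: [-3.7, -4.7, 0.3]
grip_width: 0.565
grasp_force: 8.0
```

```bash
python3 -c "
from h import *
FG()"
```

```text
G pos mm [30.4  4.1] z 48.9 F guide [-4.5 -3.9] Fz 0.3 M [-0.89  0.71  0.09] w 0.565 t 31.05
```

Emit:
{"name": "step_arm", "arguments": {
  "motion": [
    {"linear": [-0.03, -0.03, 0], "yaw": 0, "fingers": 108},
    {"linear": [-0.03, -0.03, 0], "yaw": 0, "fingers": 102},
    {"linear": [-0.03, -0.03, 0], "yaw": 0, "fingers": 92},
    {"linear": [-0.03, -0.03, 0], "yaw": 0, "fingers": 78},
    {"linear": [-0.03, -0.03, 0], "yaw": 0, "fingers": 60},
    {"linear": [-0.03, -0.03, 0], "yaw": 0, "fingers": 50},
    {"linear": [-0.03, -0.03, -0.5], "yaw": 0, "fingers": 50},
    {"linear": [-0.03, -0.03, -1.5], "yaw": 0, "fingers": 50}
  ],
  "grip_force": 3
}}

```text
time: 32.05
ee_pos: [0.5375, 0.0575, 0.0634]
tcp_rot: [0.64, 0.768, -0.0, -0.0]
wrist_force: [-0.2, 0.2, 0.3]
grip_width: 0.805
grasp_force: 0.0
```

```bash
python3 -c "
from h import *
FG()"
```

```text
G pos mm [29.1  4.7] z 63.4 F guide [-0.2  0.3] Fz 0.3 M [-0.04  0.06  0.  ] w 0.805 t 32.05
```

Emit:
{"name": "step_arm", "arguments": {
  "motion": [
    {"linear": [0, 0, -2], "yaw": 0, "fingers": 50},
    {"linear": [0, 0, -5], "yaw": 0, "fingers": 50},
    {"linear": [0, 0, -8], "yaw": 0, "fingers": 50},
    {"linear": [0, 0, -11], "yaw": 0, "fingers": 50},
    {"linear": [0, 0, -13], "yaw": -5, "fingers": 50},
    {"linear": [0, 0, -13.7], "yaw": -15, "fingers": 60},
    {"linear": [0, 0, -13.7], "yaw": -25, "fingers": 70},
    {"linear": [0, 0, -13.7], "yaw": -35, "fingers": 90}
  ]
}}

```text
time: 33.05
ee_pos: [0.5381, 0.0575, 0.2015]
tcp_rot: [0.377, 0.926, 0.0, 0.001]
wrist_force: [-0.5, 0.3, 0.1]
grip_width: 0.657
grasp_force: 0.0
```

Run:
```python
from h import *
go([*G(.0051,.0777),.2],100.6)
```

```text
tcp [0.5381 0.0575 0.2015] psi 45.75 F [-0.46  0.32  0.12] M [ 0.036  0.056 -0.015] t 33.05
shift cm [7.4  2.19 0.14] yaw -54.85
```

Emit:
{"name": "step_arm", "arguments": {
  "motion": [
    {"linear": [1, 0.3, 0], "yaw": -8, "fingers": 90},
    {"linear": [2.5, 0.7, 0], "yaw": -18, "fingers": 90},
    {"linear": [4, 1.2, 0], "yaw": -28, "fingers": 90},
    {"linear": [5.5, 1.6, 0], "yaw": -38, "fingers": 90},
    {"linear": [7, 2, 0], "yaw": -48, "fingers": 90},
    {"linear": [7.4, 2.2, 0], "yaw": -54.8, "fingers": 90},
    {"linear": [7.4, 2.2, 0], "yaw": -54.8, "fingers": 90},
    {"linear": [7.4, 2.2, 0], "yaw": -54.8, "fingers": 90}
  ]
}}

```text
time: 34.05
ee_pos: [0.5008, 0.125, 0.2007]
tcp_rot: [-0.088, 0.996, -0.0, 0.0]
wrist_force: [-0.2, 0.3, -0.2]
grip_width: 0.645
grasp_force: 0.0
```

Run:
```python
from h import *
s,a=img('wrist');np.save('s7.npy',s,allow_pickle=True)
P=[[*G(.030+x,.0041+y),.076] for x,y in((-.025,.055),(.025,.055),(.025,-.055),(-.025,-.055))]
q=proj('wrist',P,s)
for y in(-.01,.01):
    k=proj('wrist',[*G(.0045,.0772+y),.107],s);cv2.circle(a,tuple(k[0].astype(int)),2,(0,255,0),-1);print(k)
cv2.polylines(a,[q.astype(int)],True,(0,255,255),1);cv2.imwrite('pics/w7.png',a[:,:,::-1])
go([*G(.0051,.0777),.0882],100.6)
```

```text
[[240.22469714 192.45243608]]
[[264.83687051 192.23639628]]
tcp [0.5008 0.1249 0.2006] psi 100.12 F [ 0.26 -0.45 -1.21] M [ 0.06   0.021 -0.001] t 34.1
shift cm [ 0.04  0.   11.24] yaw -0.48
```

View pics/w7.png

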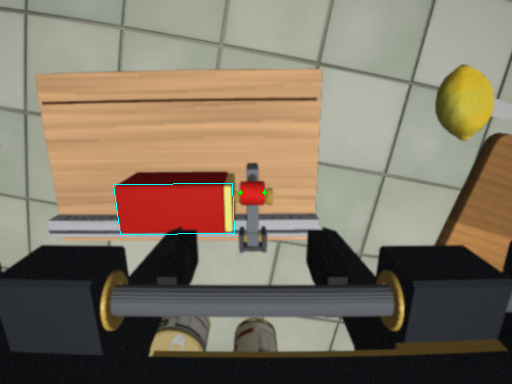

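The cheese outline fits exactly, flat on the fence, with the knob at (252,192) where expected. I descend to pinch the knob.

Emit:
{"name": "step_arm", "arguments": {
  "motion": [
    {"linear": [0, 0, 2], "yaw": -0.4, "fingers": 120},
    {"linear": [0, 0, 4], "yaw": -0.4, "fingers": 140},
    {"linear": [0, 0, 6], "yaw": -0.4, "fingers": 140},
    {"linear": [0, 0, 8], "yaw": -0.4, "fingers": 140},
    {"linear": [0, 0, 10], "yaw": -0.4, "fingers": 140},
    {"linear": [0, 0, 11], "yaw": -0.4, "fingers": 140},
    {"linear": [0, 0, 11], "yaw": -0.4, "fingers": 140},
    {"linear": [0, 0, 11], "yaw": -0.4, "fingers": 140}
  ]
}}

```text
time: 35.1
ee_pos: [0.5013, 0.1252, 0.0911]
tcp_rot: [-0.092, 0.996, 0.0, 0.001]
wrist_force: [-0.2, -0.6, 0.4]
grip_width: 0.448
grasp_force: 0.0
```

Emit:
{"name": "step_arm", "arguments": {
  "motion": [
    {"linear": [0, 0, 0], "yaw": 0, "fingers": 170},
    {"linear": [0, 0, 0], "yaw": 0, "fingers": 190},
    {"linear": [0, 0, 0], "yaw": 0, "fingers": 210},
    {"linear": [0, 0, 0], "yaw": 0, "fingers": 230},
    {"linear": [0, 0, 0], "yaw": 0, "fingers": 230},
    {"linear": [0, 0, 0], "yaw": 0, "fingers": 230},
    {"linear": [0, 0, 0], "yaw": 0, "fingers": 230},
    {"linear": [0, 0, 0], "yaw": 0, "fingers": 230}
  ],
  "grip_force": 6
}}

```text
time: 36.1
ee_pos: [0.5009, 0.1251, 0.0906]
tcp_rot: [-0.093, 0.996, 0.0, 0.0]
wrist_force: [-1.6, -0.8, 5.5]
grip_width: 0.227
grasp_force: 6.0
```

Run:
```python
from h import *
FG();go([0,0,0],100.6)
f=lambda L:np.array([.068+.083*np.cos(2.45-L),.054+.083*np.sin(2.45-L)])
for L in (0,.05,.12,.2,.3,.42,.55,.7,.85,1.,1.15,1.3,1.4,1.5,1.53):
    d=f(L)-f(0);print(L,'tool x %.2f z %.2f'%(-d[0]*100,-d[1]*100))
```

```text
G pos mm [ 5.6 77.9] z 90.6 F guide [-1.7 -0.5] Fz 5.5 M [-0.07  0.2  -0.02] w 0.227 t 36.1
tcp [0.5009 0.1251 0.0906] psi 100.62 F [-1.63 -0.78  5.54] M [-0.075  0.197 -0.016] t 36.1
shift cm [51.54 -3.07  9.04] yaw 0.02
0 tool x -0.00 z -0.00
0.05 tool x -0.27 z -0.31
0.12 tool x -0.68 z -0.73
0.2 tool x -1.18 z -1.16
0.3 tool x -1.85 z -1.65
0.42 tool x -2.71 z -2.15
0.55 tool x -3.71 z -2.56
0.7 tool x -4.91 z -2.87
0.85 tool x -6.15 z -3.00
1.0 tool x -7.39 z -2.95
1.15 tool x -8.61 z -2.70
1.3 tool x -9.78 z -2.28
1.4 tool x -10.52 z -1.91
1.5 tool x -11.22 z -1.46
1.53 tool x -11.42 z -1.31
```

Emit:
{"name": "step_arm", "arguments": {
  "motion": [
    {"linear": [-0.27, 0, -0.31], "yaw": 0, "fingers": 230},
    {"linear": [-0.68, 0, -0.73], "yaw": 0, "fingers": 230},
    {"linear": [-1.18, 0, -1.16], "yaw": 0, "fingers": 230},
    {"linear": [-1.85, 0, -1.65], "yaw": 0, "fingers": 230},
    {"linear": [-2.71, 0, -2.15], "yaw": 0, "fingers": 230},
    {"linear": [-3.71, 0, -2.56], "yaw": 0, "fingers": 230},
    {"linear": [-4.91, 0, -2.87], "yaw": 0, "fingers": 230},
    {"linear": [-6.15, 0, -3.0], "yaw": 0, "fingers": 230}
  ]
}}

```text
time: 37.1
ee_pos: [0.5624, 0.1366, 0.1208]
tcp_rot: [-0.093, 0.996, -0.0, 0.0]
wrist_force: [-3.2, -1.7, -2.4]
grip_width: 0.23
grasp_force: 6.0
```

```bash
python3 -c "
from h import *
FG()"
```

```text
G pos mm [68.2 77.8] z 120.8 F guide [-3.5 -1. ] Fz -2.4 M [-0.19  0.49 -0.05] w 0.23 t 37.1
```

Emit:
{"name": "step_arm", "arguments": {
  "motion": [
    {"linear": [-1.24, 0, 0.05], "yaw": 0, "fingers": 230},
    {"linear": [-2.46, 0, 0.3], "yaw": 0, "fingers": 230},
    {"linear": [-3.63, 0, 0.72], "yaw": 0, "fingers": 230},
    {"linear": [-4.37, 0, 1.09], "yaw": 0, "fingers": 230},
    {"linear": [-4.8, 0, 1.35], "yaw": 0, "fingers": 230},
    {"linear": [-5.07, 0, 1.54], "yaw": 0, "fingers": 230},
    {"linear": [-5.27, 0, 1.69], "yaw": 0, "fingers": 230},
    {"linear": [-5.27, 0, 1.69], "yaw": 0, "fingers": 230}
  ]
}}

```text
time: 38.1
ee_pos: [0.613, 0.1461, 0.1036]
tcp_rot: [-0.093, 0.996, -0.0, 0.0]
wrist_force: [-1.5, -2.5, 2.4]
grip_width: 0.226
grasp_force: 6.0
```

```bash
python3 -c "
from h import *
FG();s=ctrl.sense();g=toG(s['ee_pos']);a=np.arctan2(s['ee_pos'][2]+.0165-.054,g[0]-.068-.0006);print('leaf',2.45-a)"
```

```text
G pos mm [119.6  77.8] z 103.6 F guide [-1.9 -2.1] Fz 2.4 M [-0.22  0.2  -0.04] w 0.226 t 38.1
leaf 1.5363578164756864
```

Emit:
{"name": "step_arm", "arguments": {
  "motion": [
    {"linear": [-0.1, 0, 0.08], "yaw": 0, "fingers": 230},
    {"linear": [-0.2, 0, 0.16], "yaw": 0, "fingers": 230},
    {"linear": [-0.25, 0, 0.22], "yaw": 0, "fingers": 230},
    {"linear": [-0.25, 0, 0.22], "yaw": 0, "fingers": 230},
    {"linear": [-0.25, 0, 0.22], "yaw": 0, "fingers": 230},
    {"linear": [-0.25, 0, 0.22], "yaw": 0, "fingers": 230},
    {"linear": [-0.25, 0, 0.22], "yaw": 0, "fingers": 230},
    {"linear": [-0.25, 0, 0.22], "yaw": 0, "fingers": 230}
  ]
}}

```text
time: 39.1
ee_pos: [0.6147, 0.1464, 0.1019]
tcp_rot: [-0.093, 0.996, -0.0, -0.001]
wrist_force: [-4.9, -2.6, 6.9]
grip_width: 0.221
grasp_force: 6.0
```

```bash
python3 -c "
from h import *
FG();s=ctrl.sense();g=toG(s['ee_pos']);a=np.arctan2(s['ee_pos'][2]+.0165-.054,g[0]-.068-.0006);print('leaf',2.45-a)"
```

```text
G pos mm [121.4  77.8] z 101.9 F guide [-5.3 -1.6] Fz 6.9 M [-0.35  0.75  0.02] w 0.221 t 39.1
leaf 1.5653916423727983
```

The leaf pushes back with about 8.7 N, against 1.6 N of hinge friction, so it is on its end stop. I release it and retreat.

Emit:
{"name": "step_arm", "arguments": {
  "motion": [
    {"linear": [0, 0, 0], "yaw": 0, "fingers": 190},
    {"linear": [0, 0, 0], "yaw": 0, "fingers": 150},
    {"linear": [0, 0, 0], "yaw": 0, "fingers": 110},
    {"linear": [0, 0, 0], "yaw": 0, "fingers": 110},
    {"linear": [0, 0, -2], "yaw": 0, "fingers": 110},
    {"linear": [0, 0, -5], "yaw": 0, "fingers": 110},
    {"linear": [0, 0, -9], "yaw": 0, "fingers": 110},
    {"linear": [0, 0, -13], "yaw": 0, "fingers": 110}
  ]
}}

```text
time: 40.1
ee_pos: [0.6156, 0.1467, 0.2339]
tcp_rot: [-0.093, 0.996, 0.0, 0.001]
wrist_force: [0.2, 0.0, 0.4]
grip_width: 0.573
grasp_force: 0.0
```

Run:
```python
from h import *
FG();s,a=img('wrist')
P=[[*G(.030+x,.0041+y),.076] for x,y in((-.025,.055),(.025,.055),(.025,-.055),(-.025,-.055))]
q=proj('wrist',P,s)
d=a.astype(int);red=(d[...,0]>120)&(d[...,1]<60)&(d[...,2]<60)
n,l,st,c=cv2.connectedComponentsWithStats(red.astype(np.uint8))
print([(st[i].tolist(),c[i].round(1)) for i in range(1,n) if st[i,4]>100])
print('pred cheese',q.round(0).tolist(),'pred knob up',proj('wrist',[*G(.1163,.0772),.1215],s).round(1))
ck=[(y,c) for y in range(1)]
```

```text
G pos mm [122.3  77.9] z 233.9 F guide [0.2 0. ] Fz 0.4 M [ 0.04 -0.05 -0.02] w 0.573 t 40.1
[([116, 54, 108, 54, 5532], array([170.3,  79.9])), ([241, 172, 22, 20, 416], array([251.4, 181.8]))]
pred cheese [[233.0, 51.0], [233.0, 107.0], [120.0, 108.0], [114.0, 52.0]] pred knob up [[252.4 180.7]]
```

```bash
python3 -c "
from plant import ctrl
print(ctrl.close_job())"
```

```text
the job is handed in; nothing more can be done
None
```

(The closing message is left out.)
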